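# Shut down the radio-room laptop

### The arm

A 6-joint arm with a two-finger parallel gripper is mounted at the origin on the work surface. World frame = base frame: x ahead of the robot, y to its left, z up, the work surface at z = 0. Lengths are in mm, angles in rad, forces in N, time in s.
With the tool pointing down it reaches from about 375 to 925 mm from the base axis. Payload 5.7 kg.
Tool frame: the origin (TCP) lies at the very end of the fingers, on their centre line; the grasp point (between the pads) lies 19 mm behind it; z points along the fingers, y is the line along which they close (so a half turn about z gives the same grasp; the last joint's range is limited). The gripper opens to 85 mm and grips with 20 to 120 N. Pads are 22 mm wide; open, the fingers measure 114 mm over their backs; the gripper's body (76 mm by 85 mm) begins 54 mm behind the grasp point. The pads swing forward as they close: fully open they stand 13 mm farther back than shut.
Start: joints at [-1.425, 0.359, 1.51, -0, 1.272, -0.115], TCP at [154.698, -579.68, 209.767] pointing down, gripper open.
Joint ranges: [-2.97, 2.97], [-1.01, 2.36], [0.21, 2.38], [-0.96, 4.11], [0.2, 2.71], [-2.98, 2.98]. Speed limits (rad/s): [2.39, 2.39, 3.14, 3.14, 3.14, 3.14].

### API

Orientations are given as a unit quaternion [w, x, y, z].
In Python, from plant import ctrl, vision gives the robot as it stands.
- The arm moves only by the tool carry_out, never from a script. Its argument "rows" is one flat list of numbers, 7 for each row, row after row: the closure, from 0 (fully open) to 1 (shut), then the shift along the tool's x, y, z in cm, then the turn, a rotation vector about the tool's x, y, z in rad. A call has 1 to 10 rows; each row shifts and turns the commanded pose from where the row before left it, along the tool's axes as they then stand; what a row does not reach is not made up. A row lasts 1/12 s, in which the tool goes at most 41.7 mm and 7.16 degrees, less where a joint would pass 70% of its speed; a pose out of reach is approached as far as the arm can. A call with a gripper value outside its range is refused whole. The fingers move at their own pace and stop on an object; "newtons" is the grip in N (left out, the last holds). Time passes only in rows, so rows that do not move let the fingers close. It gives the time, the measured TCP pose, the force, the opening and the grip force at its end, in the units of the state.
- ctrl.sense(): the state, without advancing time (a new reading comes with each control period).
- vision.grab_frame(name): name is "side" or "top" or "wrist"; returns the picture (480x640x3 uint8, red, green, blue); there is no depth.
- vision.camera_model(name): a dict with "fx", "fy", "cx", "cy" (pixels), "dist" ([k1, k2, p1, p2, k3] as OpenCV has them; the pictures are not rectified), "R" (3x3) and "t" (3): a world point X has camera coordinates R X + t; the wrist camera has in their place "T_tool_cam" (4x4, takes a point from camera to tool coordinates, whose origin is the TCP and whose axes are the flange's). Camera axes: x right, y down, z forward; pixel columns grow to the right and rows downward; lengths in mm; the calibration is good to about 2 mm. A picture is of the moment at which its call begins: read the wrist's pose just before it. camera_model takes no time and is no camera call.
- ctrl.close_job(): hands the job in; it is judged then, once.
The state is a dict: "clock": time; "qpos": joint angles; "dq": joint speeds; "joint_torque": joint torques, N m; "position": TCP position; "orientation": TCP orientation; "wrist_force": force on the tool from outside, world axes, zero at the start; "torque": the same for the moment, N m; "finger_gap": finger opening in mm; "grip_force": force on a finger pad.
Only numpy, scipy, OpenCV 4.12 (cv2) and the standard library are available. Lean on these libraries where they do the work, as an engineer would, in place of code of your own. Each camera call takes 0.05 s, during which the arm holds its last target. There are 200 camera calls.

### The job

Close up the laptop using only pushes of the fingertips: first slide the tin that lies on it off the laptop's side that has no disc tray, so that it ends lying flat on the table, then push the disc tray fully home, and last push the lid shut without slamming it. Do not lift the tin, do not touch the screen, and leave the other things on the table where they are.

Things in the scene. Friction and masses are not known exactly. Their poses are not given: they have to be found in the camera images.
- laptop: Dark laptop, fixed in place (it does not slide). Base 220 mm deep (its x) by 290 mm wide (its y) by 22 mm high; origin at the centre of the underside, on the table. Its x axis points from the front edge (palm rest, nearest the robot) to the hinge edge, z up. The keyboard is flat: the base's upper face is plain at 22 mm. The side at -y has the disc tray; the side at +y has none, and the table beside it is free for about 130 mm.
- lid (a joint): The lid's hinge angle in rad: 0 shut flat on the base, grows as it opens; starts 1.6 to 1.8 (just past upright, leaning away from the robot). Stiff hinge, about 0.5 N m of friction: the lid stays where it is left, and pushing it at the free edge takes about 3 N.
- lid_hinge (a point): On the hinge line, mid-width of the lid: 110 mm along the laptop's +x from its origin, 22 mm above the table. The hinge line is parallel to the laptop's y.
- lid_edge (a point): Middle of the free edge of the lid, on its outer face (the back of the lid; faces away from the robot when open, up when shut). The lid is 220 mm long from hinge to free edge, 290 mm wide, 8 mm thick; its outer face lies 9.5 mm from the hinge line. Seen in the lid's own frame x points from the free edge to the hinge and z out of the outer face.
- screen_center (a point): The screen, 196 mm by 270 mm, on the lid's inner face (facing the robot and, when shut, the keyboard); must not be touched. This point is its middle, 110 mm from the hinge line.
- disc_tray (a joint): How far the disc tray stands out of the laptop's -y side, in m: 0 fully home (flush), up to 0.11; starts at 0.05 to 0.10. It slides along the laptop's y axis with about 1.5 N of friction and stays where it is left.
- tray_front (a point): Middle of the outer face of the tray's front strip, 12 mm above the table; the strip is 130 mm long along the laptop's x and 12 mm high (6 to 18 mm above the table). Push it along the laptop's +y.
- tin_center (a point): Centre of a loose flat metal tin, 60 mm (its x) by 95 mm (its y) by 20 mm high, about 90 g, lying on the front half of the laptop's upper face with its long side roughly across the laptop (turned by up to 20 degrees). Its centre is 10 mm above what it lies on.
- mouse: Bystander: black mouse, 100 x 58 x 34 mm, on the table beyond the tray. Origin under its centre, as for all the bystanders.
- fist_mic: Bystander: black hand microphone lying on the table at the laptop's +y side near the hinge, about 115 x 55 x 30 mm.
- morse_key: Bystander: Morse key with heavy base, 75 x 75 x 41 mm, at the laptop's -y side, farther out than the tray.
- mug: Bystander: white mug, 80 mm across, 90 mm high, to the robot's left of the laptop.
- jar: Bystander: glass jar, 60 mm across, 70 mm high, behind the laptop.
- charger: Bystander: black charger block, 60 x 120 x 32 mm, behind the laptop.
There are look-alikes about, which are no part of the job. Of the things that look like the part that bears tin_center, the middle-sized one is meant.

How it is judged (in metres and radians):
On the way, in this order (a step that is already met when the one before it is completed fails the run):
1. the tin lies flat on the table (height (world z) of tin_center below 0.015 m and (angle between tin_center's own z axis and vertical below 0.12 rad or angle between tin_center's own z axis and vertical above 3.02 rad)), for 0.2 s.
2. the disc tray is pushed home (value of joint disc_tray below 0.004 m), for 0.2 s.
3. the lid is shut (value of joint lid below 0.04 rad), for 0.2 s.
At the end, for the whole second after the job is handed in: The tin lies flat on the table, off the laptop (its centre below 15 mm, tilt under 0.12 rad, either face up), the disc tray stands out less than 4 mm, and the lid is open less than 0.04 rad (all of step 1 and value of joint disc_tray below 0.004 m and value of joint lid below 0.04 rad); the robot touches nothing.
It fails at once if the tin is lifted (its centre more than 20 mm above where it lay) (height (world z) of tin_center above 0.052 m).
It fails at once if the tin leaves over another side than the one without the tray (it drops to the table elsewhere) (height (world z) of tin_center below 0.015 m and y of tin_center in the frame of laptop below 0.145 m).
It fails at once if the screen is touched by the robot (contact force between lid_c1 and the fingers above 0.5 N or contact force between lid_c1 and the arm above 0.5 N).
It fails at once if the lid is slammed (faster than 3 rad/s) (velocity of joint lid below -3 rad/s).
It fails at once if one of the other things on the table is moved by more than 30 mm (distance of any of mouse, fist_mic, morse_key, mug, jar, charger from where it was at the start of the episode above 0.03 m).
It also fails if it takes over 72 s, if anything falls off the work surface, if the arm or the gripper's body presses on something with over 40 N, if the wrist force passes 120 N, or if a joint passes its speed limit or range.

## Working session

There is one attempt and no reset: what is moved stays moved. The work goes in short steps, Python scripts to look and compute and a tool call to move; the robot and the scene stay as the last step left them, time stands still between calls to the robot, and variables do not carry over. Pictures are saved under pics/ and viewed, at most 10 in all, crops included, and the job is handed in when it is done.

Besides the shell and the picture viewer there is one more tool, called by a JSON object that holds its "method" and its "body", one argument or row to a line. carry_out: Moves the arm, as the interface text tells. Its arguments: {"type":"object","properties":{"rows":{"type":"array","items":{"type":"number"}},"newtons":{"type":"number"}},"required":["rows"]}

```bash
mkdir -p pics; ls
python3 - <<'E'
from plant import ctrl, vision
import cv2,numpy as np
for n in ["side","top"]:
    cv2.imwrite(f"pics/{n}0.png",cv2.cvtColor(vision.grab_frame(n),cv2.COLOR_RGB2BGR))
    m=vision.camera_model(n);R=np.array(m["R"]);print(n,m["fx"],m["cx"],m["cy"],m["dist"],(-R.T@np.array(m["t"])).round(0),R.round(2).tolist())
print(np.array(vision.camera_model("wrist")["T_tool_cam"]).round(2).tolist())
print(ctrl.sense())
E
```

```text
pics
side 489.2064296489179 316.22883652000206 240.22275805069407 [-0.09163248  0.          0.          0.          0.        ] [-217.  745.  893.] [[-0.7, -0.72, -0.02], [-0.45, 0.46, -0.77], [0.56, -0.53, -0.64]]
top 492.0406631650069 319.18288619643573 235.17721412609512 [-0.13703074  0.          0.          0.          0.        ] [ 401.   64. 1115.] [[-0.01, -1.0, 0.02], [-1.0, 0.01, -0.1], [0.1, -0.02, -0.99]]
[[0.0, -0.96, -0.29, 75.05], [1.0, 0.0, 0.0, -0.21], [-0.0, -0.29, 0.96, -163.9], [0.0, 0.0, 0.0, 1.0]]
{'clock': 0.1, 'qpos': array([-1.42509285e+00,  3.59437668e-01,  1.51132974e+00, -2.62713849e-05,
        1.27251657e+00, -1.15089476e-01]), 'dq': array([ 0.00048489, -0.00251164, -0.00286744, -0.0005603 , -0.00024318,
       -0.00026801]), 'joint_torque': array([ 3.75972177e-04, -5.28651845e+01, -2.79349351e+01, -8.64389358e-05,
        5.02914801e-03,  6.03692722e-07]), 'position': array([ 154.60097944, -579.05917787,  209.03278212]), 'orientation': array([-8.45370189e-04,  9.91509561e-01,  1.30031057e-01, -2.54949608e-05]), 'wrist_force': array([0.12632723, 0.53707485, 0.24608402]), 'torque': array([-0.03613007,  0.02002747,  0.00054407]), 'grip_force': 0.0, 'finger_gap': 85.31759341916036}
```

View pics/top0.png

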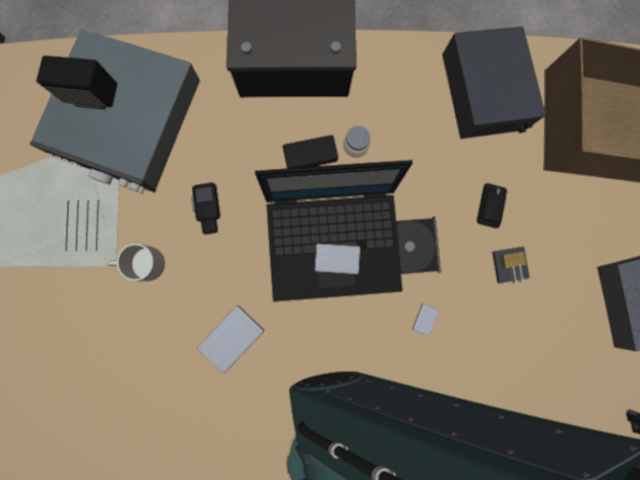

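View pics/side0.png

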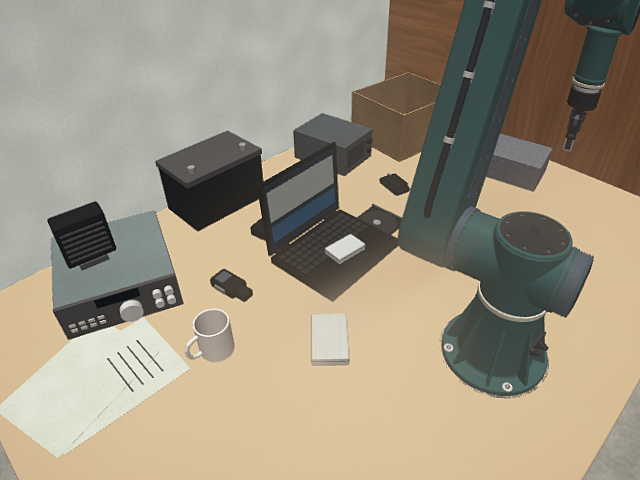

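The top view shows three silver look-alike tins: a large one on the table at (230,338), a middle-sized one on the laptop at (338,259) and a small one on the table at (426,319). The one on the laptop fits: it is middle-sized and lies on the front half of the base. Next come an enlarged crop and the measurements.

```bash
cat > h.py <<'E'
from plant import ctrl, vision
import cv2,numpy as np
def ray(n,p):
    m=vision.camera_model(n);K=np.array([[m["fx"],0,m["cx"]],[0,m["fy"],m["cy"]],[0,0,1]])
    u=cv2.undistortPoints(np.float64(p).reshape(-1,1,2),K,np.array(m["dist"])).reshape(-1,2)
    R=np.array(m["R"]);d=np.c_[u,np.ones(len(u))]@R
    return -R.T@np.array(m["t"]),d
def plane(n,p,z):
    c,d=ray(n,p);return c+d*((z-c[2])/d[:,2])[:,None]
def meet(pt,ps):
    c1,d1=ray("top",pt);c2,d2=ray("side",ps);out=[]
    for a,b in zip(d1,d2):
        s=np.linalg.lstsq(np.c_[a,-b],c2-c1,rcond=None)[0];p,q=c1+s[0]*a,c2+s[1]*b
        out.append(np.r_[(p+q)/2,np.linalg.norm(p-q)])
    return np.array(out)
def tins(img,th=135):
    hsv=cv2.cvtColor(img,cv2.COLOR_RGB2HSV);m=((hsv[...,1]<45)&(hsv[...,2]>th)).astype(np.uint8)
    cs,_=cv2.findContours(m,cv2.RETR_EXTERNAL,cv2.CHAIN_APPROX_NONE)
    return [c for c in cs if 150<cv2.contourArea(c)<3000]
E
python3 - <<'E'
from h import *
t=cv2.imread("pics/top0.png");s=cv2.imread("pics/side0.png")
for n,i in(("top",t),("side",s)):
    for c in tins(i[...,::-1].copy()):
        r=cv2.minAreaRect(c);print(n,np.round(r[0]),np.round(r[1]),cv2.contourArea(c),cv2.boxPoints(r).round(0).tolist())
a=cv2.resize(t[150:310,250:450],None,fx=3,fy=3,interpolation=cv2.INTER_CUBIC)
b=cv2.resize(s[130:310,240:420],None,fx=3,fy=3,interpolation=cv2.INTER_CUBIC)
cv2.imwrite("pics/ct.png",a);cv2.imwrite("pics/cs.png",b)
E
```

```text
top [230. 339.] [38. 59.] 2143.0 [[196.0, 348.0], [236.0, 305.0], [263.0, 331.0], [223.0, 374.0]]
top [426. 319.] [17. 28.] 448.0 [[413.0, 330.0], [423.0, 303.0], [439.0, 309.0], [429.0, 336.0]]
top [337. 258.] [43. 26.] 1041.5 [[315.0, 270.0], [317.0, 244.0], [359.0, 247.0], [358.0, 273.0]]
side [  8. 461.] [17. 36.] 293.5 [[0.0, 479.0], [0.0, 443.0], [17.0, 443.0], [17.0, 479.0]]
side [611. 430.] [98. 56.] 2713.0 [[583.0, 381.0], [639.0, 381.0], [639.0, 479.0], [583.0, 479.0]]
side [329. 338.] [37. 51.] 1718.0 [[311.0, 364.0], [311.0, 313.0], [348.0, 313.0], [348.0, 364.0]]
side [210. 334.] [48. 53.] 1817.5 [[183.0, 357.0], [190.0, 305.0], [237.0, 311.0], [230.0, 363.0]]
side [508. 306.] [73. 22.] 182.0 [[470.0, 302.0], [479.0, 281.0], [546.0, 311.0], [536.0, 331.0]]
side [345. 248.] [21. 37.] 570.0 [[324.0, 248.0], [356.0, 229.0], [367.0, 248.0], [334.0, 266.0]]
```

View pics/ct.png

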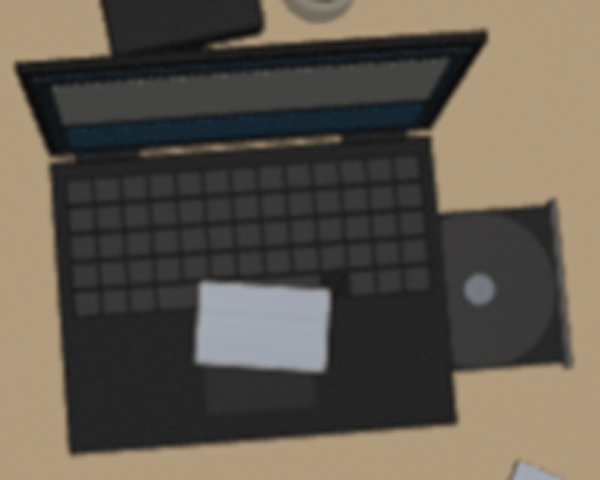

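View pics/cs.png

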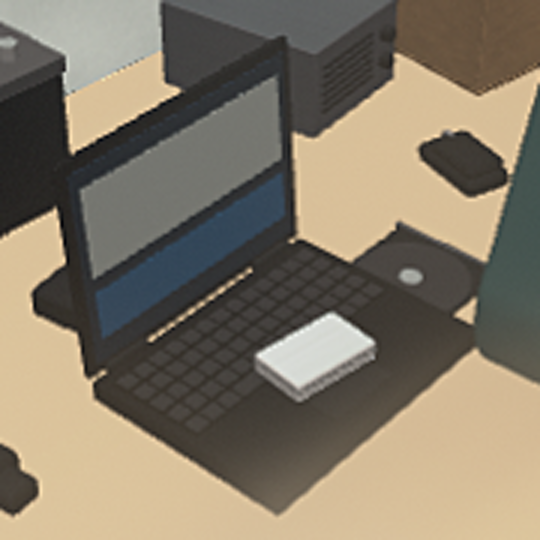

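The crops confirm it: the middle-sized tin lies on the laptop's front half, and the tray stands out at its right (-y) side. Corner pixels read from the crops now go through the calibration.

Run:
```python
from h import *
np.set_printoptions(suppress=True,precision=1)
T=lambda l:np.array(l,float)/3+[250,150]
S=lambda l:np.array(l,float)/3+[240,130]
tt=T([(200,282),(330,290),(325,372),(195,362)]);ts=S([(257,352),(330,313),(375,348),(300,388)])
print("tin meet\n",meet(tt,ts)); tp=plane("top",tt,42);print("tin plane42",tp.mean(0),tp.tolist())
d=(tp[0]+tp[3]-tp[1]-tp[2])/2;print("tin y len",np.linalg.norm(d),"dir deg",np.degrees(np.arctan2(d[1],d[0])))
lt=T([(70,453),(456,422),(50,163),(430,138)]);lp=plane("top",lt,22);print("laptop",lp)
d=lp[0]-lp[1];print("front len",np.linalg.norm(d),"ydir deg",np.degrees(np.arctan2(d[1],d[0])))
print("laptop meet",meet(T([(70,453),(456,422)]),S([(277,510),(475,342)])))
print("tray top z18",plane("top",T([(554,200),(571,366)]),18),meet(T([(554,200)]),S([(399,222)])))
print("lid edge",meet(T([(17,64),(487,32)]),S([(66,158),(285,38)])))
for c in tins(cv2.imread("pics/top0.png")[...,::-1].copy()): print(plane("top",[cv2.minAreaRect(c)[0]],20))
print("bystanders",plane("top",[(208,205),(208,232),(140,262),(357,140),(310,152),(510,262),(492,205)],20))
```

```text
tin meet
 [[487.7  48.2  41.9   1.8]
 [483.2 -46.   34.5   2.7]
 [423.2 -41.6  30.7   3.1]
 [429.9  52.6  38.3   1. ]]
tin plane42 [455.5   3.5  42. ] [[488.3617421368158, 48.809651753785865, 42.0], [481.6587607180692, -46.164078235697374, 42.0], [421.872681510328, -41.48798546407238, 42.0], [430.1173397901036, 53.00341593331687, 42.0]]
tin y len 95.02692768894732 dir deg 85.48905712499543
laptop [[ 364.5  145.5   22. ]
 [ 383.9 -140.6   22. ]
 [ 580.3  160.1   22. ]
 [ 597.5 -126.3   22. ]]
front len 286.69647250639014 ydir deg 93.89287494306281
laptop meet [[ 364.1  146.9    5.     0.6]
 [ 385.2 -143.4   -0.8    4.2]]
tray top z18 [[ 550.3 -220.9   18. ]
 [ 424.4 -229.9   18. ]] [[ 550.8 -221.8   14.3    0. ]]
lid edge [[ 600.3  157.   247.5    9.3]
 [ 625.  -127.4  234.4    1.7]]
[[280.1 243.   20. ]]
[[ 318.9 -193.1   20. ]]
[[457.6   3.1  20. ]]
bystanders [[ 580.5  293.2   20. ]
 [ 519.1  292.3   20. ]
 [ 452.5  447.1   20. ]
 [ 729.   -46.5   20. ]
 [ 701.    61.7   20. ]
 [ 444.5 -394.1   20. ]
 [ 576.6 -357.    20. ]]
```

{"method": "carry_out", "body": {
  "rows": [0.6, 0, 0, 0, 0, 0, -0.124, 0.6, 0, 0, 0, 0, 0, -0.124, 0.6, 0, 0, 0, 0, 0, -0.124, 0.6, 0, 0, 0, 0, 0, -0.124, 0.6, 0, 0, 0, 0, 0, -0.124, 0.6, 0, 0, 0, 0, 0, -0.124, 0.6, 0, 0, 0, 0, 0, -0.124, 0.6, 0, 0, 0, 0, 0, -0.124, 0.6, 0, 0, 0, 0, 0, -0.124, 0.6, 0, 0, 0, 0, 0, -0.124]
}}

```text
clock: 0.93
position: [154.6, -579.3, 209.3]
orientation: [-0.0, 0.729, 0.684, 0.0]
wrist_force: [0.4, 0.1, 0.8]
finger_gap: 33.9
grip_force: 0.0
```

{"method": "carry_out", "body": {
  "rows": [0.6, 0, 0, 0, 0, 0, -0.124, 0.6, 0, 0, 0, 0, 0, 0, 0.6, 0, 0, 0, 0, 0, 0]
}}

```text
clock: 1.18
position: [154.6, -579.4, 209.4]
orientation: [-0.0, 0.689, 0.725, 0.0]
wrist_force: [0.5, -0.2, -0.3]
finger_gap: 34.1
grip_force: 0.0
```

```bash
cat >> h.py <<'E'
from scipy.spatial.transform import Rotation as Ro
yaw=np.radians(3.88);C=np.array([481.6,9.7,0]);L=Ro.from_euler("z",yaw).as_matrix()
def W(l): return C+L@np.float64(l)
def goto(l):
    s=ctrl.sense();R=Ro.from_quat(np.roll(s["orientation"],-1))
    Rt=np.c_[L[:,1],L[:,0],-L[:,2]]
    print("delta cm",(R.as_matrix().T@(W(l)-s["position"])/10).round(2),"residual turn",(R.inv()*Ro.from_matrix(Rt)).as_rotvec().round(3))
def st():
    s=ctrl.sense();print("t",round(s["clock"],2),"pos",s["position"].round(1),"lap",(L.T@(s["position"]-C)).round(1),"F",(L.T@s["wrist_force"]).round(1),"gap",round(s["finger_gap"],1),"q",s["qpos"].round(2))
E
python3 -c "
from h import *
st();goto([-26,-85,209]);goto([-26,-85,28])"
```

```text
t 1.18 pos [ 154.6 -579.4  209.4] lap [-366.1 -565.6  209.4] F [ 0.5 -0.3 -0.3] gap 34.1 q [-1.43  0.36  1.51  0.    1.27 -1.48]
delta cm [48.65 33.16  0.08] residual turn [-0.    -0.001 -0.017]
delta cm [48.63 33.16 18.18] residual turn [-0.    -0.001 -0.017]
```

{"method": "carry_out", "body": {
  "rows": [0.6, 2.43, 1.66, 0, 0, 0, -0.017, 0.6, 2.43, 1.66, 0, 0, 0, 0, 0.6, 2.43, 1.66, 0, 0, 0, 0, 0.6, 2.43, 1.66, 0, 0, 0, 0, 0.6, 2.43, 1.66, 0, 0, 0, 0, 0.6, 2.43, 1.66, 0, 0, 0, 0, 0.6, 2.43, 1.66, 0, 0, 0, 0, 0.6, 2.43, 1.66, 0, 0, 0, 0, 0.6, 2.43, 1.66, 0, 0, 0, 0, 0.6, 2.43, 1.66, 0, 0, 0, 0]
}}

```text
clock: 2.02
position: [303.9, -324.4, 209.8]
orientation: [0.0, 0.683, 0.73, 0.0]
wrist_force: [1.0, 0.6, -0.6]
finger_gap: 34.0
grip_force: 0.0
```

{"method": "carry_out", "body": {
  "rows": [0.6, 2.43, 1.66, 0, 0, 0, 0, 0.6, 2.43, 1.66, 0, 0, 0, 0, 0.6, 2.43, 1.66, 0, 0, 0, 0, 0.6, 2.43, 1.66, 0, 0, 0, 0, 0.6, 2.43, 1.66, 0, 0, 0, 0, 0.6, 2.43, 1.66, 0, 0, 0, 0, 0.6, 2.43, 1.66, 0, 0, 0, 0, 0.6, 2.43, 1.66, 0, 0, 0, 0, 0.6, 2.43, 1.66, 0, 0, 0, 0, 0.6, 2.43, 1.66, 0, 0, 0, 0]
}}

```text
clock: 2.85
position: [452.3, -70.2, 209.9]
orientation: [0.0, 0.683, 0.73, 0.0]
wrist_force: [0.7, -0.5, -0.7]
finger_gap: 34.1
grip_force: 0.0
```

{"method": "carry_out", "body": {
  "rows": [0.6, 0, 0, 2.5, 0, 0, 0, 0.6, 0, 0, 2.5, 0, 0, 0, 0.6, 0, 0, 2.5, 0, 0, 0, 0.6, 0, 0, 2.5, 0, 0, 0, 0.6, 0, 0, 2.5, 0, 0, 0, 0.6, 0, 0, 1.5, 0, 0, 0, 0.6, 0, 0, 1, 0, 0, 0, 0.6, 0, 0, 0, 0, 0, 0]
}}

```text
clock: 3.52
position: [450.1, -71.1, 57.9]
orientation: [-0.002, 0.683, 0.731, -0.001]
wrist_force: [-0.3, 0.3, 0.1]
finger_gap: 34.0
grip_force: 0.0
```

```bash
python3 -c "
from h import *
st();goto([-26,-85,28])
T=np.array(vision.camera_model('wrist')['T_tool_cam']);m=vision.camera_model('wrist')
s=ctrl.sense();im=vision.grab_frame('wrist');cv2.imwrite('pics/w1.png',im[...,::-1])
K=np.array([[m['fx'],0,m['cx']],[0,m['fy'],m['cy']],[0,0,1]]);R=Ro.from_quat(np.roll(s['orientation'],-1)).as_matrix()
for c in tins(im):
    p=np.array(cv2.boxPoints(cv2.minAreaRect(c)));u=cv2.undistortPoints(p.reshape(-1,1,2).astype(float),K,np.array(m['dist'])).reshape(-1,2)
    d=np.c_[u,np.ones(4)]@(R@T[:3,:3]).T;o=s['position']+R@T[:3,3];q=o+d*((42-o[2])/d[:,2])[:,None]
    print(p.round(0).tolist(),((q-C)@L).round(1).tolist())
"
```

```text
t 3.52 pos [450.1 -71.1  57.9] lap [-36.9 -78.4  57.9] F [-0.3  0.4  0.1] gap 34.0 q [-0.31  0.37  1.98  0.    0.8  -0.38]
delta cm [-0.66  1.1   2.98] residual turn [-0.004 -0.002 -0.   ]
[[105.0, 433.0], [129.0, 412.0], [135.0, 419.0], [111.0, 440.0]] [[-150.2, -174.9, 42.0], [-134.1, -159.7, 42.0], [-131.5, -164.0, 42.0], [-147.6, -179.5, 42.0]]
[[348.0, 384.0], [383.0, 384.0], [383.0, 414.0], [348.0, 414.0]] [[-20.2, -139.8, 42.0], [-2.7, -139.9, 42.0], [-1.7, -158.5, 42.0], [-19.7, -158.4, 42.0]]
[[32.0, 394.0], [69.0, 368.0], [82.0, 387.0], [45.0, 413.0]] [[-186.9, -151.1, 42.0], [-162.3, -133.5, 42.0], [-157.3, -144.6, 42.0], [-182.0, -162.9, 42.0]]
```

View pics/w1.png

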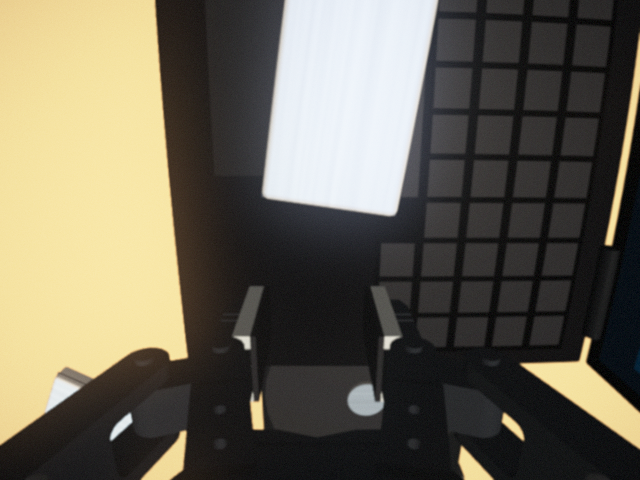

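The wrist view shows the tin's near end at pixels (263,197) to (397,215), slightly right of the finger midline. I'll triangulate those corners against the top view.

```bash
python3 -c "
from h import *
m=vision.camera_model('wrist');T=np.array(m['T_tool_cam']);s=ctrl.sense()
K=np.array([[m['fx'],0,m['cx']],[0,m['fy'],m['cy']],[0,0,1]]);R=Ro.from_quat(np.roll(s['orientation'],-1)).as_matrix()
u=cv2.undistortPoints(np.float64([(263,197),(397,215)]).reshape(-1,1,2),K,np.array(m['dist'])).reshape(-1,2)
d=np.c_[u,np.ones(2)]@(R@T[:3,:3]).T;o=s['position']+R@T[:3,3]
print('z42',((o+d*((42-o[2])/d[:,2])[:,None]-C)@L).round(1).tolist())
c1,d1=ray('top',np.array([(325,372),(330,290)])/3+[250,150])
for a,b in zip(d1,d):
    k=np.linalg.lstsq(np.c_[a,-b],o-c1,rcond=None)[0];print('tri',(L.T@((c1+k[0]*a+o+k[1]*b)/2-C)).round(1),np.linalg.norm(c1+k[0]*a-o-k[1]*b).round(1))
goto([-27,-78,28])"
```

```text
z42 [[-58.3, -45.3, 42.0], [-0.0, -53.2, 42.0]]
tri [-62.1 -50.2  17.4] 1.9
tri [ -2.1 -54.2  43.5] 4.5
delta cm [0.07 0.92 3.09] residual turn [-0.003 -0.001  0.   ]
```

{"method": "carry_out", "body": {
  "rows": [0.6, 0, 0.4, 0.5, -0.003, 0, 0, 0.6, 0, 0.4, 0.5, 0, 0, 0, 0.6, 0, 0, 0.6, 0, 0, 0, 0.6, 0, 0, 0.6, 0, 0, 0, 0.6, 0, 0, 0.3, 0, 0, 0, 0.6, 0, 0, 0.3, 0, 0, 0, 0.6, 0, 0, 0.2, 0, 0, 0, 0.6, 0, 0, 0, 0, 0, 0]
}}

```text
clock: 4.23
position: [459.5, -70.9, 29.4]
orientation: [0.001, 0.682, 0.732, 0.001]
wrist_force: [0.3, 0.0, -0.3]
finger_gap: 34.0
grip_force: 0.0
```

{"method": "carry_out", "body": {
  "rows": [0.6, 0.7, 0, 0, 0, 0, 0, 0.6, 0.7, 0, 0, 0, 0, 0, 0.6, 0.7, 0, 0, 0, 0, 0, 0.6, 0.7, 0, 0, 0, 0, 0, 0.6, 0.7, 0, 0, 0, 0, 0, 0.6, 0.7, 0, 0, 0, 0, 0, 0.6, 0.7, 0, 0, 0, 0, 0, 0.6, 0.7, 0, 0, 0, 0, 0, 0.6, 0.7, 0, 0, 0, 0, 0, 0.6, 0.7, 0, 0, 0, 0, 0]
}}

```text
clock: 5.07
position: [454.8, -0.5, 29.8]
orientation: [0.001, 0.682, 0.732, 0.001]
wrist_force: [-0.2, -0.6, -0.0]
finger_gap: 34.0
grip_force: 0.0
```

```bash
python3 -c "
from h import *
st();goto([-27,100,28])
im=vision.grab_frame('wrist');cv2.imwrite('pics/w2.png',im[...,::-1])"
```

```text
t 5.07 pos [454.8  -0.5  29.8] lap [-27.4  -8.3  29.8] F [-0.2 -0.6 -0. ] gap 34.0 q [-0.15  0.42  2.01  0.    0.71 -0.23]
delta cm [10.83  0.07  0.19] residual turn [ 0.003 -0.     0.003]
```

View pics/w2.png

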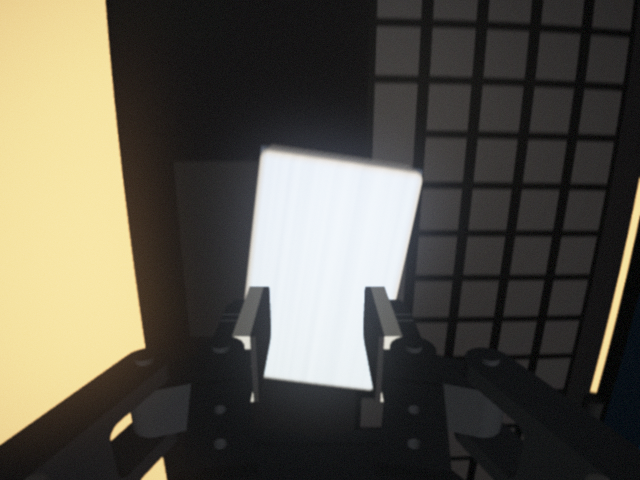

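The wrist view shows the tin not moved: its near end is at row 385, now behind the fingers. Half-closed fingertips sit farther back and passed over it. I'll go back and push with shut fingers, whose tips are at the TCP.

{"method": "carry_out", "body": {
  "rows": [0.6, 0, 0, -1.5, -0.0, 0, 0, 0.6, 0, 0, -2, 0, 0, 0.003, 1, -1.5, 0, 0, 0, 0, 0, 1, -1.5, 0, 0, 0, 0, 0, 1, -1.5, 0, 0, 0, 0, 0, 1, -1.5, 0, 0, 0, 0, 0, 1, -1, 0, 0, 0, 0, 0, 1, 0, 0, 1, 0, 0, 0, 1, 0, 0, 0, 0, 0, 0, 1, 0, 0, 0, 0, 0, 0]
}}

```text
clock: 5.95
position: [458.8, -70.8, 54.5]
orientation: [0.0, 0.683, 0.731, 0.001]
wrist_force: [-1.3, 0.3, 0.1]
finger_gap: -0.1
grip_force: 0.0
```

```bash
python3 -c "
from h import *
st();goto([-28,-82,28])"
```

```text
t 5.95 pos [458.8 -70.8  54.5] lap [-28.2 -78.8  54.5] F [-1.2  0.4  0.1] gap -0.1 q [-0.3   0.38  1.97  0.    0.79 -0.37]
delta cm [-0.32  0.01  2.65] residual turn [ 0.001 -0.001 -0.   ]
```

{"method": "carry_out", "body": {
  "rows": [1, -0.3, 0, 0.5, 0, 0, 0, 1, 0, 0, 0.5, 0, 0, 0, 1, 0, 0, 0.5, 0, 0, 0, 1, 0, 0, 0.5, 0, 0, 0, 1, 0, 0, 0.3, 0, 0, 0, 1, 0, 0, 0.3, 0, 0, 0, 1, 0, 0, 0, 0, 0, 0]
}}

```text
clock: 6.53
position: [459.4, -73.8, 28.2]
orientation: [0.0, 0.683, 0.731, 0.001]
wrist_force: [-0.2, -0.7, -0.6]
finger_gap: -0.1
grip_force: 0.0
```

{"method": "carry_out", "body": {
  "rows": [1, 0.6, 0, 0, 0, 0, 0, 1, 0.6, 0, 0, 0, 0, 0, 1, 0.6, 0, 0, 0, 0, 0, 1, 0.6, 0, 0, 0, 0, 0, 1, 0.6, 0, 0, 0, 0, 0, 1, 0.6, 0, 0, 0, 0, 0, 1, 0.6, 0, 0, 0, 0, 0, 1, 0.6, 0, 0, 0, 0, 0]
}}

```text
clock: 7.2
position: [456.6, -25.4, 28.9]
orientation: [0.001, 0.683, 0.731, 0.001]
wrist_force: [0.3, -0.4, -0.2]
finger_gap: 0.1
grip_force: 0.0
```

```bash
python3 -c "
from h import *
st()
im=vision.grab_frame('wrist');cv2.imwrite('pics/w3.png',im[...,::-1])"
```

```text
t 7.2 pos [456.6 -25.4  28.9] lap [-27.4 -33.3  28.9] F [ 0.3 -0.4 -0.2] gap 0.1 q [-0.21  0.42  2.    0.    0.71 -0.28]
```

View pics/w3.png

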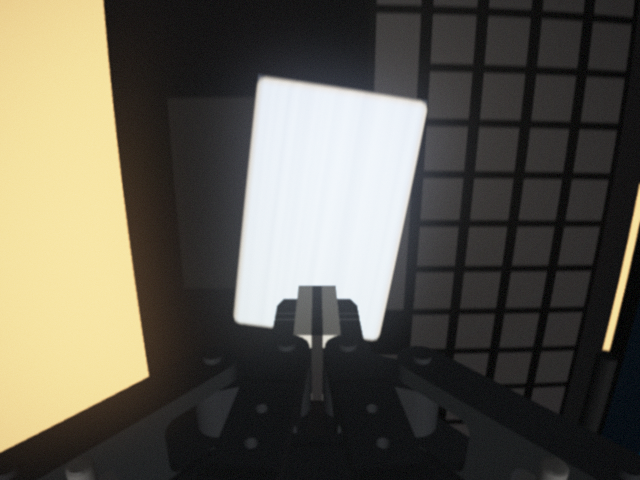

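```bash
cat >> h.py <<'E'
def wray(pos,q,p):
    m=vision.camera_model('wrist');T=np.array(m['T_tool_cam'])
    K=np.array([[m['fx'],0,m['cx']],[0,m['fy'],m['cy']],[0,0,1]]);R=Ro.from_quat(np.roll(q,-1)).as_matrix()
    u=cv2.undistortPoints(np.float64(p).reshape(-1,1,2),K,np.array(m['dist'])).reshape(-1,2)
    return np.array(pos)+R@T[:3,3],np.c_[u,np.ones(len(u))]@(R@T[:3,:3]).T
def wplane(pos,q,p,z):
    o,d=wray(pos,q,p);return ((o+d*((z-o[2])/d[:,2])[:,None]-C)@L).round(1)[:,:2].tolist()
E
python3 -c "
from h import *
q1=[-.002,.683,.731,-.001];q2=[.001,.682,.732,.001];q3=[.001,.683,.731,.001]
for z in(42,32,22):
  print(z,'near w1',wplane([450.1,-71.1,57.9],q1,[(263,197),(397,215)],z),'w3',wplane([456.6,-25.4,28.9],q3,[(235,319),(377,340)],z))
  print('   far w2',wplane([454.8,-.5,29.8],q2,[(263,147),(421,173)],z),'w3',wplane([456.6,-25.4,28.9],q3,[(260,77),(426,105)],z))
print('laptop front edge z22 w3',wplane([456.6,-25.4,28.9],q3,[(107,0),(148,375)],22))
st()"
```

```text
42 near w1 [[-58.9, -44.9], [-1.0, -52.7]] w3 [[-58.5, -42.3], [-2.0, -51.8]]
   far w2 [[-45.4, 49.6], [10.8, 40.6]] w3 [[-45.4, 48.1], [11.0, 39.2]]
32 near w1 [[-60.3, -47.1], [0.9, -55.4]] w3 [[-60.6, -47.9], [-0.3, -58.0]]
   far w2 [[-46.6, 48.5], [13.3, 39.0]] w3 [[-46.6, 48.6], [13.5, 39.1]]
22 near w1 [[-61.6, -49.4], [2.8, -58.1]] w3 [[-62.7, -53.4], [1.3, -64.1]]
   far w2 [[-47.8, 47.4], [15.8, 37.3]] w3 [[-47.8, 49.1], [16.0, 39.0]]
laptop front edge z22 w3 [[-104.6, 78.1], [-106.5, -84.1]]
t 7.25 pos [456.1 -24.6  28.8] lap [-27.7 -32.5  28.8] F [0.1 0.5 0.1] gap -0.0 q [-0.21  0.42  2.    0.    0.71 -0.28]
```

```bash
python3 -c "
from h import *
m=vision.camera_model('wrist');T=np.linalg.inv(np.array(m['T_tool_cam']))
K=np.array([[m['fx'],0,m['cx']],[0,m['fy'],m['cy']],[0,0,1]])
P=np.float64([[x,0,z] for z in(0,-6,-13,-19) for x in (11,-11)])
p=cv2.projectPoints(P,cv2.Rodrigues(T[:3,:3])[0],T[:3,3],K,np.array(m['dist']))[0].reshape(-1,2)
print(np.c_[P,p.round(0)])
im=vision.grab_frame('side');cv2.imwrite('pics/s2.png',cv2.resize(im[170:320,250:450,::-1],None,fx=4,fy=4,interpolation=cv2.INTER_CUBIC))"
```

```text
[[ 11.   0.   0. 314. 260.]
 [-11.   0.   0. 314. 308.]
 [ 11.   0.  -6. 314. 265.]
 [-11.   0.  -6. 314. 315.]
 [ 11.   0. -13. 314. 272.]
 [-11.   0. -13. 314. 324.]
 [ 11.   0. -19. 314. 279.]
 [-11.   0. -19. 314. 331.]]
```

View pics/s2.png

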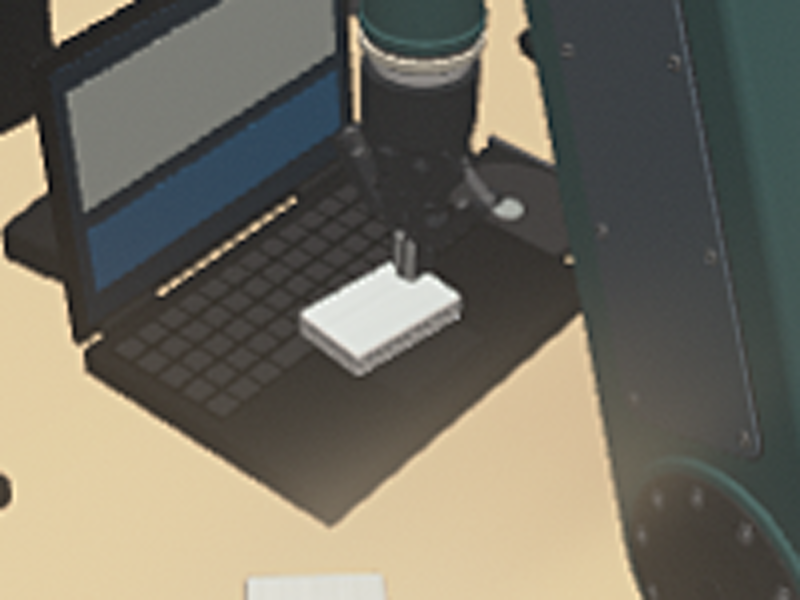

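```bash
python3 -c "
from h import *
c,d=ray('side',[(250+405/4,170+278/4)]);s=ctrl.sense()['position']
for z in (25,30,35,40,45,50,55): 
  p=c+d[0]*(z-c[2])/d[0,2]; print(z,(L.T@(p-C)).round(1))
print(L.T@(s-C))
f=np.array([(250+330/4,170+525/4)]);print('front-left corner side z0',(plane('side',f,0)-C)@L,'z22',(plane('side',f,22)-C)@L)
im=vision.grab_frame('top');cv2.imwrite('pics/t2.png',cv2.resize(im[200:300,280:410,::-1],None,fx=6,fy=6,interpolation=cv2.INTER_CUBIC))"
```

```text
25 [-10.9 -48.8  25. ]
30 [-14.5 -44.   30. ]
35 [-18.2 -39.2  35. ]
40 [-21.8 -34.4  40. ]
45 [-25.5 -29.6  45. ]
50 [-29.2 -24.9  50. ]
55 [-32.8 -20.1  55. ]
[-27.61536698 -33.0752932   28.83346251]
front-left corner side z0 [[-107.72368347  144.43417113    0.        ]] z22 [[-120.99923751  160.11276165   22.        ]]
```

The side view shows the shut tips hovering right above the tin at about z 43 while the TCP reads 29, so the real fingertips sit about 14 mm short of the reported TCP. I'll back off and find the true tip height by touching the laptop's base, whose height is known.

{"method": "carry_out", "body": {
  "rows": [1, 0, 0, -0.5, 0, 0, 0, 1, -1, 0, 0, 0, 0, 0, 1, -1.2, 0, 0, 0, 0, 0, 1, -1.2, 0, 0, 0, 0, 0, 1, -1.2, 0, 0, 0, 0, 0, 1, -1, 0, 0, 0, 0, 0, 1, 0, 0, 0.5, 0, 0, 0, 1, 0, 0, 0.4, 0, 0, 0, 1, 0, 0, 0.4, 0, 0, 0, 1, 0, 0, 0.2, 0, 0, 0]
}}

```text
clock: 8.18
position: [459.6, -81.5, 17.9]
orientation: [0.0, 0.683, 0.731, 0.001]
wrist_force: [-0.2, -0.2, -0.1]
finger_gap: 0.0
grip_force: 0.0
```

{"method": "carry_out", "body": {
  "rows": [1, 0, 0, 0.2, 0, 0, 0, 1, 0, 0, 0.2, 0, 0, 0]
}}

```text
clock: 8.35
position: [460.2, -81.5, 14.4]
orientation: [0.001, 0.682, 0.731, 0.001]
wrist_force: [0.2, -0.0, 0.8]
finger_gap: 0.1
grip_force: 0.0
```

{"method": "carry_out", "body": {
  "rows": [1, 0, 0, 0.2, 0, 0, 0, 1, 0, 0, 0, 0, 0, 0]
}}

```text
clock: 8.52
position: [460.2, -81.7, 12.5]
orientation: [0.001, 0.682, 0.731, 0.001]
wrist_force: [0.2, 0.2, 0.3]
finger_gap: -0.1
grip_force: 0.0
```

{"method": "carry_out", "body": {
  "rows": [1, 0, 0, 0.15, 0, 0, 0, 1, 0, 0, 0, 0, 0, 0]
}}

```text
clock: 8.68
position: [460.4, -81.9, 11.2]
orientation: [0.001, 0.683, 0.731, 0.001]
wrist_force: [0.5, -0.0, 0.0]
finger_gap: -0.4
grip_force: 0.0
```

{"method": "carry_out", "body": {
  "rows": [1, 0, 0, 0.15, 0, 0, 0, 1, 0, 0, 0, 0, 0, 0]
}}

```text
clock: 8.85
position: [460.5, -82.0, 9.7]
orientation: [0.001, 0.683, 0.731, 0.001]
wrist_force: [-0.7, -0.1, 0.8]
finger_gap: -0.2
grip_force: 0.0
```

{"method": "carry_out", "body": {
  "rows": [1, 0, 0, 0.1, 0, 0, 0, 1, 0, 0, 0, 0, 0, 0]
}}

```text
clock: 9.02
position: [460.5, -82.0, 8.7]
orientation: [0.001, 0.683, 0.731, 0.001]
wrist_force: [-0.1, -0.5, -0.0]
finger_gap: -0.0
grip_force: 0.0
```

{"method": "carry_out", "body": {
  "rows": [1, 0, 0, 0.1, 0, 0, 0, 1, 0, 0, 0, 0, 0, 0]
}}

```text
clock: 9.18
position: [460.4, -82.0, 7.7]
orientation: [0.001, 0.683, 0.731, 0.001]
wrist_force: [0.7, 0.2, -0.3]
finger_gap: -0.2
grip_force: 0.0
```

{"method": "carry_out", "body": {
  "rows": [1, 0, 0, 0.1, 0, 0, 0, 1, 0, 0, 0, 0, 0, 0]
}}

```text
clock: 9.35
position: [460.4, -82.0, 6.7]
orientation: [0.001, 0.683, 0.731, 0.001]
wrist_force: [0.1, -0.4, 0.1]
finger_gap: -0.5
grip_force: 0.0
```

{"method": "carry_out", "body": {
  "rows": [1, 0, 0, 0.1, 0, 0, 0, 1, 0, 0, 0, 0, 0, 0]
}}

```text
clock: 9.52
position: [460.4, -82.0, 5.7]
orientation: [0.001, 0.683, 0.731, 0.001]
wrist_force: [0.1, -0.0, -0.2]
finger_gap: -0.5
grip_force: 0.0
```

{"method": "carry_out", "body": {
  "rows": [1, 0, 0, 0.1, 0, 0, 0, 1, 0, 0, 0.1, 0, 0, 0, 1, 0, 0, 0, 0, 0, 0]
}}

```text
clock: 9.77
position: [460.4, -82.0, 3.6]
orientation: [0.001, 0.683, 0.731, 0.001]
wrist_force: [-0.4, -0.3, -0.3]
finger_gap: 0.1
grip_force: 0.0
```

{"method": "carry_out", "body": {
  "rows": [1, 0, 0, 0.1, 0, 0, 0, 1, 0, 0, 0, 0, 0, 0]
}}

```text
clock: 9.93
position: [460.4, -82.0, 2.7]
orientation: [0.001, 0.683, 0.731, 0.001]
wrist_force: [0.1, 0.2, -0.1]
finger_gap: -0.3
grip_force: 0.0
```

{"method": "carry_out", "body": {
  "rows": [1, 0, 0, 0.1, 0, 0, 0, 1, 0, 0, 0, 0, 0, 0]
}}

```text
clock: 10.1
position: [460.4, -82.0, 1.7]
orientation: [0.001, 0.683, 0.731, 0.001]
wrist_force: [1.0, 0.8, 0.1]
finger_gap: -0.3
grip_force: 0.0
```

```bash
python3 -c "
from h import *
st()
im=vision.grab_frame('side');cv2.imwrite('pics/s3.png',im[...,::-1])
m=vision.camera_model('side');K=np.array([[m['fx'],0,m['cx']],[0,m['fy'],m['cy']],[0,0,1]])
s=ctrl.sense()['position'];g=cv2.cvtColor(im,cv2.COLOR_RGB2GRAY)
P=np.array([s+[0,0,z] for z in range(0,70,4)])
p=cv2.projectPoints(P,cv2.Rodrigues(np.array(m['R']))[0],np.array(m['t']),K,np.array(m['dist']))[0].reshape(-1,2)
for a,b in zip(P,p): print(a[2].round(0),b.round(1),g[int(round(b[1])),int(round(b[0]))-6:int(round(b[0]))+7])
"
```

```text
t 10.1 pos [460.4 -82.    1.7] lap [-27.3 -90.    1.7] F [1.  0.7 0.1] gap -0.3 q [-0.33  0.48  2.    0.    0.66 -0.39]
2.0 [364.7 241.2] [235 236 150  87  40  46  51  54  55  55  54  54  55]
6.0 [364.8 240.1] [234 130  60  39  48  50  53  54  54  53  54  54  54]
10.0 [364.8 239. ] [121  37  42  50  51  53  51  50  52  53  55  55  54]
14.0 [364.9 237.9] [36 45 50 51 49 48 63 69 50 53 52 52 53]
18.0 [364.9 236.8] [ 49  49  47  45  71 113 113 102  57  51  52  52  53]
22.0 [365.  235.7] [ 50  52  90 111  75 125 112  82  52  51  52  54  53]
26.0 [365.1 234.6] [ 49  58  99 111  70 122 107  59  49  53  53  52  53]
30.0 [365.1 233.5] [ 48  53  88 106  68 122 105  55  51  56  61  54  52]
34.0 [365.2 232.4] [ 48  53  86 109  65 105 111  70  50  53  52  52  52]
38.0 [365.3 231.3] [ 60  62  90 107  65 106 110  69  48  51  52  52  52]
42.0 [365.3 230.2] [ 65  66  96 108  66 106 112  83  46  52  57  54  50]
46.0 [365.4 229. ] [ 65  58  82 109  75 104 116  87  48  50  53  56  52]
50.0 [365.5 227.9] [ 67  54  77 110  72  97 115  67  49  50  50  52  51]
54.0 [365.5 226.8] [ 48  77 122 103  64  69  50  51  52  52  56  57  52]
58.0 [365.6 225.6] [ 44  82 145 147  46  49  56  50  51  50  52  51  53]
62.0 [365.7 224.5] [50 53 47 50 50 51 53 50 53 57 60 58 54]
66.0 [365.8 223.4] [50 55 49 53 52 52 50 49 51 58 64 64 61]
70.0 [365.8 222.2] [51 51 52 55 57 52 50 51 52 57 66 63 69]
```

{"method": "carry_out", "body": {
  "rows": [1, 0, 0, 0.1, 0, 0, 0, 1, 0, 0, 0.1, 0, 0, 0, 1, 0, 0, 0, 0, 0, 0]
}}

```text
clock: 10.4
position: [460.6, -82.0, 0.5]
orientation: [0.001, 0.683, 0.731, 0.001]
wrist_force: [-1.8, 0.1, 11.7]
finger_gap: 0.3
grip_force: 5.8
```

{"method": "carry_out", "body": {
  "rows": [1, 0, 0, 0.1, 0, 0, 0, 1, 0, 0, 0, 0, 0, 0]
}}

```text
clock: 10.57
position: [460.7, -82.1, 0.5]
orientation: [0.001, 0.683, 0.731, 0.001]
wrist_force: [-4.7, 1.2, 26.1]
finger_gap: 0.1
grip_force: 12.9
```

{"method": "carry_out", "body": {
  "rows": [1, 0, 0, 0.1, 0, 0, 0, 1, 0, 0, 0, 0, 0, 0]
}}

```text
clock: 10.73
position: [460.7, -82.1, 0.4]
orientation: [0.002, 0.683, 0.731, 0.001]
wrist_force: [-7.9, 2.5, 39.7]
finger_gap: 0.1
grip_force: 20.0
```

Contact came at a reading of 0.9 mm, so the true tip height is the reading plus about 21 mm. I'll rise to a reading of 7.5 (tip at 28.7 mm) and push the tin.

{"method": "carry_out", "body": {
  "rows": [1, 0, 0, -0.5, 0, 0, 0, 1, 0, 0, -0.5, 0, 0, 0, 1, 0.5, 0, 0, 0, 0, 0, 1, 0.7, 0, 0, 0, 0, 0, 1, 0.7, 0, 0, 0, 0, 0, 1, 0.7, 0, 0, 0, 0, 0, 1, 0.7, 0, 0, 0, 0, 0, 1, 0.7, 0, 0, 0, 0, 0, 1, 0.7, 0, 0, 0, 0, 0, 1, 0.7, 0, 0, 0, 0, 0]
}}

```text
clock: 11.57
position: [456.6, -27.3, 7.7]
orientation: [0.001, 0.683, 0.731, 0.001]
wrist_force: [0.5, 0.2, 0.4]
finger_gap: -0.2
grip_force: 0.2
```

{"method": "carry_out", "body": {
  "rows": [1, 0.7, 0, 0, 0, 0, 0, 1, 0.7, 0, 0, 0, 0, 0, 1, 0.7, 0, 0, 0, 0, 0, 1, 0.7, 0, 0, 0, 0, 0, 1, 0.7, 0, 0, 0, 0, 0, 1, 0, 0, 0, 0, 0, 0]
}}

```text
clock: 12.07
position: [454.0, 8.0, 7.8]
orientation: [0.001, 0.682, 0.731, 0.001]
wrist_force: [-0.3, 0.2, 0.2]
finger_gap: -0.1
grip_force: 0.0
```

```bash
cat >> h.py <<'E'
def tintop(z=42):
    im=vision.grab_frame('top')
    for c in tins(im):
        r=cv2.minAreaRect(c);P=(plane('top',cv2.boxPoints(r),z)-C)@L
        x,y=r[0]
        if 150<x<360 and 200<y<320: print('tin',np.round(r[0]),P.mean(0).round(1),'area',cv2.contourArea(c),P[:,:2].round(0).tolist())
E
python3 -c "
from h import *
st();tintop()"
```

```text
t 12.07 pos [454.    8.    7.8] lap [-27.7   0.2   7.8] F [-0.3  0.2  0.2] gap -0.1 q [-0.14  0.46  2.02  0.    0.65 -0.21]
tin [295. 264.] [-29.5  89.   42. ] area 380.0 [[1.0, 104.0], [-1.0, 69.0], [-60.0, 74.0], [-57.0, 108.0]]
```

{"method": "carry_out", "body": {
  "rows": [1, 0.7, 0, 0, 0, 0, 0, 1, 0.7, 0, 0, 0, 0, 0, 1, 0.7, 0, 0, 0, 0, 0, 1, 0.7, 0, 0, 0, 0, 0, 1, 0.7, 0, 0, 0, 0, 0, 1, 0.7, 0, 0, 0, 0, 0, 1, 0.7, 0, 0, 0, 0, 0, 1, 0.7, 0, 0, 0, 0, 0, 1, 0.7, 0, 0, 0, 0, 0, 1, 0.7, 0, 0, 0, 0, 0]
}}

```text
clock: 12.95
position: [449.6, 77.4, 7.8]
orientation: [0.001, 0.683, 0.731, 0.001]
wrist_force: [0.8, -0.9, 0.8]
finger_gap: 0.1
grip_force: 0.3
```

```bash
python3 -c "
from h import *
st();tintop()"
```

```text
t 12.95 pos [449.6  77.4   7.8] lap [-27.4  69.7   7.8] F [ 0.7 -0.9  0.8] gap 0.1 q [ 0.02  0.46  2.02  0.    0.66 -0.05]
```

{"method": "carry_out", "body": {
  "rows": [1, 0.7, 0, 0, 0, 0, 0, 1, 0.7, 0, 0, 0, 0, 0, 1, 0.7, 0, 0, 0, 0, 0, 1, 0.7, 0, 0, 0, 0, 0, 1, 0.7, 0, 0, 0, 0, 0, 1, 0.7, 0, 0, 0, 0, 0, 1, 0.7, 0, 0, 0, 0, 0, 1, 0.7, 0, 0, 0, 0, 0, 1, 0.7, 0, 0, 0, 0, 0]
}}

```text
clock: 13.75
position: [445.3, 140.2, 7.8]
orientation: [0.001, 0.683, 0.731, 0.001]
wrist_force: [0.4, -0.3, -1.2]
finger_gap: 0.1
grip_force: 0.1
```

{"method": "carry_out", "body": {
  "rows": [1, 0.5, 0, 0, 0, 0, 0, 1, 0.5, 0, 0, 0, 0, 0, 1, 0.5, 0, 0, 0, 0, 0, 1, 0, 0, 0, 0, 0, 0, 1, 0, 0, 0, 0, 0, 0]
}}

```text
clock: 14.17
position: [444.4, 154.7, 7.8]
orientation: [0.001, 0.682, 0.731, 0.001]
wrist_force: [0.1, -0.1, 0.1]
finger_gap: 0.1
grip_force: 0.0
```

```bash
python3 -c "
from h import *
st();tintop(20)
im=vision.grab_frame('side')
for c in tins(im,150):
    r=cv2.minAreaRect(c);x,y=r[0]
    if 220<x<400 and 180<y<320:print(np.round(r[0]),cv2.contourArea(c),((plane('side',cv2.boxPoints(r),20)-C)@L)[:,:2].round(0).tolist())
"
```

```text
t 14.17 pos [444.4 154.7   7.8] lap [-27.3 147.2   7.8] F [ 0.1 -0.2  0.1] gap 0.1 q [ 0.19  0.47  1.99 -0.    0.68  0.12]
[296. 295.] 670.0 [[-7.0, 247.0], [8.0, 138.0], [-66.0, 155.0], [-77.0, 259.0]]
```

{"method": "carry_out", "body": {
  "rows": [1, -0.5, 0, -1.5, 0, 0, 0, 1, 0, 0, -2.5, 0, 0, 0, 1, 0, 0, -2.5, 0, 0, 0, 1, -3, 0, -1, 0, 0, 0, 1, -3.2, 0.2, 0, 0, 0, 0, 1, -3.2, 0.3, 0, 0, 0, 0, 1, -3.2, 0.3, 0, 0, 0, 0, 1, -3.2, 0.3, 0, 0, 0, 0, 1, -3.2, 0.3, 0, 0, 0, 0, 1, -3.2, 0.3, 0, 0, 0, 0]
}}

```text
clock: 15.1
position: [476.3, -72.8, 83.0]
orientation: [0.001, 0.683, 0.731, 0.001]
wrist_force: [0.5, -0.2, -0.1]
finger_gap: -0.3
grip_force: 0.0
```

{"method": "carry_out", "body": {
  "rows": [1, -3.2, 0, 0, 0, 0, 0, 1, -3.2, 0, 0, 0, 0, 0, 1, -3.2, 0, 0, 0, 0, 0, 1, -3.2, 0, 0, 0, 0, 0, 1, -3.2, 0, 0, 0, 0, 0, 1, -2.5, 0, 0, 0, 0, 0, 1, 0, 0, 0, 0, 0, 0]
}}

```text
clock: 15.68
position: [490.4, -261.3, 83.2]
orientation: [0.003, 0.684, 0.73, 0.001]
wrist_force: [0.9, -0.0, 1.4]
finger_gap: -0.3
grip_force: 0.0
```

```bash
python3 -c "
from h import *
st();goto([-8,-275,-9]);tintop(20)
a=vision.grab_frame('side')[240:340,240:373];b=vision.grab_frame('top')[180:330,190:460]
f=lambda i,s:cv2.resize(i,None,fx=s,fy=s,interpolation=cv2.INTER_CUBIC)
A=f(a,2.9);B=f(b,2.9);A=cv2.resize(A,(386,290));B=cv2.resize(B,(522,290))
cv2.imwrite('pics/c5.png',cv2.vconcat([A,cv2.resize(B,(386,214))])[...,::-1])
"
```

```text
t 15.68 pos [ 490.4 -261.3   83.2] lap [  -9.6 -271.    83.2] F [ 0.9 -0.1  1.4] gap -0.3 q [-0.61  0.44  1.75  0.    0.95 -0.68]
delta cm [-0.36  0.11  9.23] residual turn [ 0.006  0.004 -0.003]
tin [247. 269.] [-32.4 197.6  20. ] area 1100.5 [[-3.0, 246.0], [-2.0, 150.0], [-62.0, 149.0], [-63.0, 245.0]]
```

View pics/c5.png

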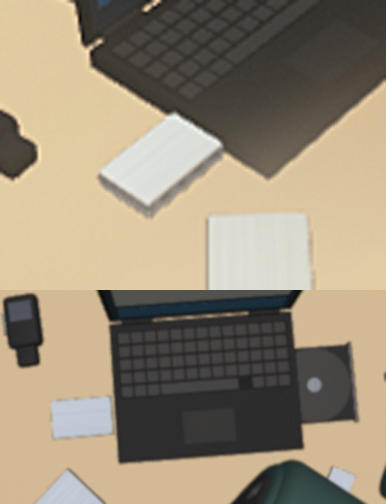

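The picture shows the tin lying flat on the table beside the laptop: its outline is 96 x 60 mm at z = 20, with a gap of about 5 mm. The tray is next.

{"method": "carry_out", "body": {
  "rows": [1, -0.4, 0.1, 2, 0, 0, 0, 1, 0, 0, 2, 0, 0, 0, 1, 0, 0, 2, 0, 0, 0, 1, 0, 0, 1.5, 0, 0, 0, 1, 0, 0, 0.7, 0, 0, 0, 1, 0, 0, 0.4, 0, 0, 0, 1, 0, 0, 0.3, 0, 0, 0, 1, 0, 0, 0.2, 0, 0, 0, 1, 0, 0, 0, 0, 0, 0]
}}

```text
clock: 16.58
position: [491.0, -259.3, -7.8]
orientation: [0.001, 0.683, 0.731, 0.001]
wrist_force: [-1.2, 0.6, 0.3]
finger_gap: -0.1
grip_force: 0.0
```

{"method": "carry_out", "body": {
  "rows": [1, 0.7, 0, 0, 0, 0, 0, 1, 0.7, 0, 0, 0, 0, 0, 1, 0.7, 0, 0, 0, 0, 0, 1, 0.7, 0, 0, 0, 0, 0, 1, 0.7, 0, 0, 0, 0, 0, 1, 0.7, 0, 0, 0, 0, 0, 1, 0.7, 0, 0, 0, 0, 0, 1, 0.7, 0, 0, 0, 0, 0]
}}

```text
clock: 17.25
position: [487.0, -202.9, -8.0]
orientation: [0.001, 0.683, 0.731, 0.001]
wrist_force: [0.1, -2.2, 1.4]
finger_gap: 0.1
grip_force: 0.9
```

```bash
python3 -c "
from h import *
st();goto([-8,-160,-9])"
```

```text
t 17.25 pos [ 487.  -202.9   -8. ] lap [  -9.  -212.5   -8. ] F [-0.1 -2.2  1.4] gap 0.1 q [-0.53  0.55  1.87  0.    0.72 -0.6 ]
delta cm [5.25 0.1  0.1 ] residual turn [0.003 0.    0.   ]
```

{"method": "carry_out", "body": {
  "rows": [1, 0.7, 0, 0, 0, 0, 0, 1, 0.7, 0, 0, 0, 0, 0, 1, 0.7, 0, 0, 0, 0, 0, 1, 0.7, 0, 0, 0, 0, 0, 1, 0.7, 0, 0, 0, 0, 0, 1, 0.7, 0, 0, 0, 0, 0, 1, 0.7, 0, 0, 0, 0, 0, 1, 0.2, 0, 0, 0, 0, 0]
}}

```text
clock: 17.92
position: [483.0, -151.3, -8.2]
orientation: [0.001, 0.682, 0.731, 0.001]
wrist_force: [1.7, -1.1, 0.9]
finger_gap: 0.1
grip_force: 0.8
```

{"method": "carry_out", "body": {
  "rows": [1, 0.2, 0, 0, 0, 0, 0, 1, 0.1, 0, 0, 0, 0, 0]
}}

```text
clock: 18.08
position: [482.9, -149.2, -8.2]
orientation: [0.001, 0.683, 0.731, 0.001]
wrist_force: [0.2, -1.6, 0.7]
finger_gap: 0.1
grip_force: 0.8
```

{"method": "carry_out", "body": {
  "rows": [1, 0.1, 0, 0, 0, 0, 0, 1, 0.1, 0, 0, 0, 0, 0]
}}

```text
clock: 18.25
position: [482.8, -147.6, -8.2]
orientation: [0.001, 0.683, 0.731, 0.001]
wrist_force: [-0.3, -2.0, 0.2]
finger_gap: 0.1
grip_force: 0.8
```

```bash
python3 -c "
from h import *
st()"
```

```text
t 18.25 pos [ 482.8 -147.6   -8.2] lap [  -9.5 -157.1   -8.2] F [-0.5 -1.9  0.2] gap 0.1 q [-0.43  0.53  1.92  0.    0.68 -0.5 ]
```

{"method": "carry_out", "body": {
  "rows": [1, 0.1, 0, 0, 0, 0, 0, 1, 0.1, 0, 0, 0, 0, 0, 1, 0, 0, 0, 0, 0, 0]
}}

```text
clock: 18.5
position: [482.8, -146.5, -8.2]
orientation: [0.001, 0.682, 0.731, 0.001]
wrist_force: [-1.6, -6.0, 0.3]
finger_gap: 0.2
grip_force: 2.9
```

{"method": "carry_out", "body": {
  "rows": [1, 0.1, 0, 0, 0, 0, 0, 1, 0.1, 0, 0, 0, 0, 0, 1, 0, 0, 0, 0, 0, 0]
}}

```text
clock: 18.75
position: [483.0, -146.3, -8.1]
orientation: [0.002, 0.682, 0.731, -0.0]
wrist_force: [-3.6, -14.9, -1.4]
finger_gap: 0.0
grip_force: 7.0
```

{"method": "carry_out", "body": {
  "rows": [1, 0.1, 0, 0, 0, 0, 0, 1, 0, 0, 0, 0, 0, 0]
}}

```text
clock: 18.92
position: [483.0, -146.2, -8.0]
orientation: [0.003, 0.682, 0.732, -0.001]
wrist_force: [-4.2, -18.1, -2.2]
finger_gap: 0.2
grip_force: 9.0
```

The tray stopped at the expected flush position, with force rising to 18 N. Now I'll back off, go up and over, and come down behind the lid.

{"method": "carry_out", "body": {
  "rows": [1, -1, 0, 0, 0, 0, 0, 1, -1.5, 0, 0, 0, 0, 0, 1, 0, 0, -3, 0, 0, 0, 1, 0, 0, -3.3, 0, 0, 0, 1, 0, 0, -3.3, 0, 0, 0, 1, 0, 0, -3.3, 0, 0, 0, 1, 0, 0, -3.3, 0, 0, 0, 1, 0, 0, -3.3, 0, 0, 0, 1, 0, 0, -3.3, 0, 0, 0, 1, 0, 0, -3.3, 0, 0, 0]
}}

```text
clock: 19.75
position: [482.8, -167.0, 254.3]
orientation: [0.0, 0.683, 0.731, 0.001]
wrist_force: [1.0, -0.4, 0.2]
finger_gap: -0.0
grip_force: 0.0
```

{"method": "carry_out", "body": {
  "rows": [1, 0, 0, -2.2, 0, 0, 0, 1, 0, 0, 0, 0, 0, 0]
}}

```text
clock: 19.92
position: [486.1, -168.7, 280.0]
orientation: [0.005, 0.683, 0.731, 0.003]
wrist_force: [1.4, -0.9, 0.6]
finger_gap: -0.1
grip_force: 0.0
```

```bash
python3 -c "
from h import *
st();goto([200,0,270])
t=vision.grab_frame('top');s=vision.grab_frame('side')
f=lambda i:cv2.resize(i,(400,400),interpolation=cv2.INTER_CUBIC)
cv2.imwrite('pics/c6.png',cv2.hconcat([f(t[140:310,250:450]),f(s[130:310,240:420])])[...,::-1])"
```

```text
t 19.92 pos [ 486.1 -168.7  280. ] lap [  -7.6 -178.3  280. ] F [ 1.3 -0.9  0.6] gap -0.1 q [-0.47  0.17  1.6   0.    1.36 -0.54]
delta cm [17.82 20.75  1.16] residual turn [0.011 0.004 0.   ]
```

{"method": "carry_out", "body": {
  "rows": [1, 1.78, 2.08, 0, 0.011, 0.004, 0, 1, 1.78, 2.08, 0, 0, 0, 0, 1, 1.78, 2.08, 0, 0, 0, 0, 1, 1.78, 2.08, 0, 0, 0, 0, 1, 1.78, 2.08, 0, 0, 0, 0, 1, 1.78, 2.08, 0, 0, 0, 0, 1, 1.78, 2.08, 0, 0, 0, 0, 1, 1.78, 2.08, 0, 0, 0, 0, 1, 1.78, 2.08, 0, 0, 0, 0, 1, 1.78, 2.08, 0, 0, 0, 0]
}}

```text
clock: 20.85
position: [678.3, 25.4, 271.1]
orientation: [-0.006, 0.683, 0.731, -0.003]
wrist_force: [0.0, -0.6, 0.6]
finger_gap: 0.3
grip_force: 0.0
```

{"method": "carry_out", "body": {
  "rows": [1, 0, 0, 0, 0, 0, 0, 1, 0, 0, 0, 0, 0, 0]
}}

```text
clock: 21.02
position: [678.2, 25.2, 271.0]
orientation: [-0.006, 0.682, 0.731, -0.003]
wrist_force: [0.1, 0.9, -0.6]
finger_gap: 0.0
grip_force: 0.0
```

```bash
python3 -c "
from h import *
st();goto([198,0,200])"
```

```text
t 21.02 pos [678.2  25.2 271. ] lap [197.2   2.2 271. ] F [ 0.2  0.9 -0.6] gap 0.0 q [-0.07  0.44  1.23  0.    1.49 -0.14]
delta cm [-0.25  0.17  7.09] residual turn [-0.013 -0.005  0.002]
```

{"method": "carry_out", "body": {
  "rows": [1, 0, 0, 2, -0.013, -0.005, 0, 1, 0, 0, 2, 0, 0, 0, 1, 0, 0, 2, 0, 0, 0, 1, 0, 0, 1.1, 0, 0, 0, 1, 0, 0, 0, 0, 0, 0]
}}

```text
clock: 21.43
position: [675.6, 23.4, 199.0]
orientation: [-0.001, 0.683, 0.73, -0.001]
wrist_force: [-0.5, 0.3, -0.4]
finger_gap: -0.1
grip_force: 0.0
```

```bash
python3 -c "
from h import *
st();prev=None
for th in (1.75,1.66,1.57,1.45,1.3,1.15,1,.85,.7,.55,.4,.25,.1,0):
    c,s=np.cos(th),np.sin(th);r=200
    x=110-r*c+9.5*s+14.5; z=22+r*s+9.5*c-21.3
    if th>1.57:z=200.
    if prev: print(th,'lx %.0f zread %.0f'%(x,z),'dy %.2f dz %.2f cm'%((x-prev[0])/10,-(z-prev[1])/10))
    prev=(x,z)
"
```

```text
t 21.43 pos [675.6  23.4 199. ] lap [194.5   0.6 199. ] F [-0.5  0.3 -0.4] gap -0.1 q [-0.07  0.48  1.34 -0.    1.32 -0.13]
1.66 lx 152 zread 200 dy -1.77 dz -0.00 cm
1.57 lx 134 zread 201 dy -1.79 dz -0.07 cm
1.45 lx 110 zread 200 dy -2.40 dz 0.03 cm
1.3 lx 80 zread 196 dy -2.97 dz 0.44 cm
1.15 lx 51 zread 187 dy -2.87 dz 0.88 cm
1 lx 24 zread 174 dy -2.70 dz 1.30 cm
0.85 lx -0 zread 157 dy -2.48 dz 1.69 cm
0.7 lx -22 zread 137 dy -2.20 dz 2.04 cm
0.55 lx -41 zread 113 dy -1.87 dz 2.35 cm
0.4 lx -56 zread 87 dy -1.50 dz 2.60 cm
0.25 lx -67 zread 59 dy -1.09 dz 2.79 cm
0.1 lx -74 zread 30 dy -0.66 dz 2.93 cm
0 lx -76 zread 10 dy -0.19 dz 1.99 cm
```

{"method": "carry_out", "body": {
  "rows": [1, 0, -0.6, 0, 0, 0, 0, 1, 0, -0.6, 0, 0, 0, 0, 1, 0, -0.6, 0, 0, 0, 0, 1, 0, -0.6, 0, 0, 0, 0, 1, 0, -0.6, 0, 0, 0, 0, 1, 0, -0.6, 0, 0, 0, 0, 1, 0, -0.6, 0, 0, 0, 0, 1, 0, -0.6, 0, 0, 0, 0]
}}

```text
clock: 22.1
position: [630.7, 20.8, 203.2]
orientation: [0.002, 0.683, 0.731, 0.002]
wrist_force: [1.5, 0.6, 2.6]
finger_gap: -0.1
grip_force: 1.1
```

```bash
python3 -c "
from h import *
st()"
```

```text
t 22.1 pos [630.7  20.8 203.2] lap [149.6   1.  203.2] F [1.5 0.5 2.6] gap -0.1 q [-0.08  0.41  1.45 -0.    1.28 -0.14]
```

{"method": "carry_out", "body": {
  "rows": [1, 0, -0.66, 0.08, 0, 0, 0, 1, 0, -0.66, 0.08, 0, 0, 0, 1, 0, -0.66, 0.08, 0, 0, 0, 1, 0, -0.66, 0.08, 0, 0, 0, 1, 0, -0.66, 0.08, 0, 0, 0, 1, 0, -0.66, 0.08, 0, 0, 0, 1, 0, -0.75, 0.12, 0, 0, 0, 1, 0, -0.75, 0.12, 0, 0, 0, 1, 0, -0.75, 0.12, 0, 0, 0, 1, 0, -0.75, 0.12, 0, 0, 0]
}}

```text
clock: 22.93
position: [560.7, 16.1, 192.5]
orientation: [0.002, 0.683, 0.731, 0.001]
wrist_force: [2.9, -0.3, -0.9]
finger_gap: -0.0
grip_force: 1.0
```

```bash
python3 -c "
from h import *
st();goto([51,0,187])"
```

```text
t 22.93 pos [560.7  16.1 192.5] lap [ 79.4   1.  192.5] F [ 2.9 -0.5 -0.9] gap -0.0 q [-0.09  0.32  1.62 -0.    1.2  -0.16]
delta cm [-0.1  -2.84  0.54] residual turn [0.004 0.001 0.   ]
```

{"method": "carry_out", "body": {
  "rows": [1, 0, -0.71, 0.14, 0, 0, 0, 1, 0, -0.71, 0.14, 0, 0, 0, 1, 0, -0.71, 0.14, 0, 0, 0, 1, 0, -0.71, 0.14, 0, 0, 0, 1, 0, -0.68, 0.32, 0, 0, 0, 1, 0, -0.68, 0.32, 0, 0, 0, 1, 0, -0.68, 0.32, 0, 0, 0, 1, 0, -0.68, 0.32, 0, 0, 0]
}}

```text
clock: 23.6
position: [505.6, 12.3, 173.9]
orientation: [0.002, 0.683, 0.731, 0.001]
wrist_force: [1.6, -0.4, -0.2]
finger_gap: 0.0
grip_force: 0.8
```

```bash
python3 -c "
from h import *
st();goto([0,0,157]);goto([-22,0,137])"
```

```text
t 23.6 pos [505.6  12.3 173.9] lap [ 24.2   1.  173.9] F [ 1.5 -0.5 -0.2] gap 0.0 q [-0.11  0.26  1.76 -0.    1.12 -0.18]
delta cm [-0.09 -2.42  1.68] residual turn [0.005 0.001 0.   ]
delta cm [-0.09 -4.63  3.67] residual turn [0.005 0.001 0.   ]
```

{"method": "carry_out", "body": {
  "rows": [1, 0, -0.6, 0.42, 0, 0, 0, 1, 0, -0.6, 0.42, 0, 0, 0, 1, 0, -0.6, 0.42, 0, 0, 0, 1, 0, -0.6, 0.42, 0, 0, 0, 1, 0, -0.55, 0.5, 0, 0, 0, 1, 0, -0.55, 0.5, 0, 0, 0, 1, 0, -0.55, 0.5, 0, 0, 0, 1, 0, -0.55, 0.5, 0, 0, 0]
}}

```text
clock: 24.27
position: [460.2, 9.2, 136.6]
orientation: [0.002, 0.683, 0.731, 0.002]
wrist_force: [1.4, -0.0, 0.7]
finger_gap: 0.0
grip_force: 0.6
```

```bash
python3 -c "
from h import *
st();goto([-41,0,113]);goto([-56,0,87])"
```

```text
t 24.27 pos [460.2   9.2 136.6] lap [-21.4   0.9 136.6] F [ 1.4 -0.1  0.7] gap 0.0 q [-0.13  0.25  1.9   0.    1.   -0.2 ]
delta cm [-0.09 -1.97  2.35] residual turn [0.005 0.001 0.   ]
delta cm [-0.09 -3.48  4.95] residual turn [0.005 0.001 0.   ]
```

{"method": "carry_out", "body": {
  "rows": [1, 0, -0.48, 0.6, 0, 0, 0, 1, 0, -0.48, 0.6, 0, 0, 0, 1, 0, -0.48, 0.6, 0, 0, 0, 1, 0, -0.48, 0.6, 0, 0, 0, 1, 0, -0.38, 0.65, 0, 0, 0, 1, 0, -0.38, 0.65, 0, 0, 0, 1, 0, -0.38, 0.65, 0, 0, 0, 1, 0, -0.38, 0.65, 0, 0, 0]
}}

```text
clock: 24.93
position: [426.3, 6.8, 86.4]
orientation: [0.002, 0.683, 0.731, 0.002]
wrist_force: [1.3, -0.2, 0.9]
finger_gap: -0.0
grip_force: 0.5
```

```bash
python3 -c "
from h import *
st();goto([-67,0,59]);goto([-74,0,30])"
```

```text
t 24.93 pos [426.3   6.8  86.4] lap [-55.4   0.9  86.4] F [ 1.3 -0.3  0.9] gap -0.0 q [-0.15  0.28  2.02  0.    0.84 -0.21]
delta cm [-0.08 -1.18  2.73] residual turn [0.005 0.001 0.   ]
delta cm [-0.08 -1.89  5.63] residual turn [0.005 0.001 0.   ]
```

{"method": "carry_out", "body": {
  "rows": [1, 0, -0.3, 0.7, 0, 0, 0, 1, 0, -0.3, 0.7, 0, 0, 0, 1, 0, -0.3, 0.7, 0, 0, 0, 1, 0, -0.3, 0.7, 0, 0, 0, 1, 0, -0.17, 0.7, 0, 0, 0, 1, 0, -0.17, 0.7, 0, 0, 0, 1, 0, -0.17, 0.7, 0, 0, 0, 1, 0, -0.17, 0.7, 0, 0, 0]
}}

```text
clock: 25.6
position: [408.2, 5.5, 30.2]
orientation: [0.002, 0.683, 0.731, 0.002]
wrist_force: [0.0, -0.3, 0.0]
finger_gap: 0.3
grip_force: 0.4
```

```bash
python3 -c "
from h import *
st();goto([-76,0,10])"
```

```text
t 25.6 pos [408.2   5.5  30.2] lap [-73.5   0.8  30.2] F [ 0.  -0.3  0. ] gap 0.3 q [-0.16  0.37  2.11  0.    0.66 -0.22]
delta cm [-0.07 -0.26  2.02] residual turn [0.005 0.001 0.   ]
```

{"method": "carry_out", "body": {
  "rows": [1, 0, -0.05, 0.5, 0, 0, 0, 1, 0, -0.05, 0.5, 0, 0, 0, 1, 0, -0.05, 0.4, 0, 0, 0, 1, 0, 0, 0.3, 0, 0, 0, 1, 0, 0, 0.2, 0, 0, 0, 1, 0, 0, 0.1, 0, 0, 0]
}}

```text
clock: 26.1
position: [406.6, 5.4, 10.7]
orientation: [0.002, 0.683, 0.731, 0.001]
wrist_force: [-0.2, 0.0, 0.9]
finger_gap: 0.3
grip_force: 0.3
```

{"method": "carry_out", "body": {
  "rows": [1, 0, 0, 0.1, 0, 0, 0, 1, 0, 0, 0, 0, 0, 0]
}}

```text
clock: 26.27
position: [406.8, 5.4, 10.1]
orientation: [0.002, 0.683, 0.731, 0.002]
wrist_force: [0.2, -0.2, -0.2]
finger_gap: 0.1
grip_force: 0.1
```

{"method": "carry_out", "body": {
  "rows": [1, 0, 0, 0.1, 0, 0, 0, 1, 0, 0, 0, 0, 0, 0]
}}

```text
clock: 26.43
position: [406.9, 5.4, 9.9]
orientation: [0.002, 0.683, 0.731, 0.002]
wrist_force: [-3.1, 0.3, 17.4]
finger_gap: 0.2
grip_force: 8.7
```

The lid is shut on the base: the tip is at 31.2 mm with 17 N of reaction. I'll hold briefly, then lift away.

{"method": "carry_out", "body": {
  "rows": [1, 0, 0, 0, 0, 0, 0, 1, 0, 0, 0, 0, 0, 0, 1, 0, 0, 0, 0, 0, 0, 1, 0, 0, -1, 0, 0, 0, 1, 0, 0, -3, 0, 0, 0, 1, 0, 0, -3, 0, 0, 0, 1, 0, 0, -3, 0, 0, 0, 1, -3, 0, -3, 0, 0, 0, 1, -3, 0, -3, 0, 0, 0, 1, -3, 0, -2, 0, 0, 0]
}}

```text
clock: 27.27
position: [413.0, -84.2, 191.0]
orientation: [0.004, 0.682, 0.731, 0.002]
wrist_force: [1.8, -0.4, 0.2]
finger_gap: -0.1
grip_force: 0.0
```

{"method": "carry_out", "body": {
  "rows": [1, -3.3, 0, 0, 0, 0, 0, 1, -3.3, 0, 0, 0, 0, 0, 1, -3.3, 0, 0, 0, 0, 0, 1, -3.3, 0, 0, 0, 0, 0, 1, -3.3, 0, 0, 0, 0, 0, 1, -3.3, 0, 0, 0, 0, 0, 1, -3.3, 0, 0, 0, 0, 0, 1, 0, 0, 0, 0, 0, 0, 1, 0, 0, 0, 0, 0, 0]
}}

```text
clock: 28.02
position: [427.7, -315.4, 188.0]
orientation: [0.002, 0.684, 0.73, 0.002]
wrist_force: [-0.6, 1.2, -0.4]
finger_gap: -0.2
grip_force: 0.0
```

```bash
python3 -c "
from h import *
st();tintop(20)
t=vision.grab_frame('top');s=vision.grab_frame('side')
f=lambda i:cv2.resize(i,(400,400),interpolation=cv2.INTER_CUBIC)
cv2.imwrite('pics/c7.png',cv2.hconcat([f(t[110:370,190:540]),f(s[150:350,200:420])])[...,::-1])"
```

```text
t 28.02 pos [ 427.7 -315.4  188. ] lap [ -75.8 -320.7  188. ] F [-0.5  1.3 -0.4] gap -0.2 q [-0.77  0.28  1.69  0.    1.17 -0.83]
tin [247. 269.] [-32.4 198.1  20. ] area 1074.5 [[-3.0, 246.0], [-2.0, 151.0], [-62.0, 150.0], [-63.0, 245.0]]
```

View pics/c7.png

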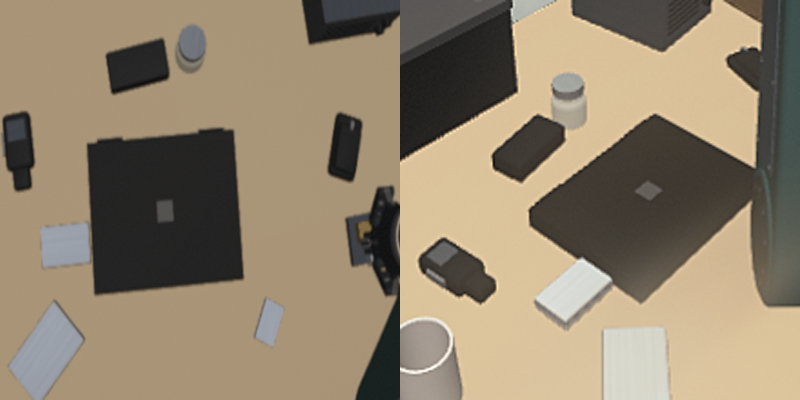

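The picture shows the lid flat and shut, the tray flush, the tin flat on the table beside the +y side, and the bystanders unmoved. I'm handing the job in.

```bash
python3 -c "
from plant import ctrl
print(ctrl.close_job())"
```

```text
the job is handed in; nothing more can be done
None
```

The job is handed in at about 28 s of the 72 s allowed: the last pictures show the tin flat on the table off the +y side, the tray flush and the lid shut, with the other things where they were; no verdict was returned.

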